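Load the hot camp oven

TASK

The camp oven is hot: take the lid lifter from its pegs, hook the lid by its loop, lift it off level without ever touching it with the robot, set it on the wire lid stand and withdraw the lifter. Then load the oven from the baking tray with exactly two of the foil-wrapped potatoes and every onion, leaving the third potato on the tray. Put the lid back on the oven with the lifter so that it sits flush, hang the lifter across its two pegs again, and leave everything else on the bench where it stands.

Things in the scene. Friction and masses are not known exactly. Their poses are not given: they have to be found in the camera images.
- oven: Camp oven: round dark cast pot with a folded wire bail on a round concrete paving slab (230 mm across, 18 mm thick); heavy, does not move. Origin on the bench under the pot's axis, z up. 226 mm across the rim, mouth 204 mm; rim 103 mm, inner floor 35 mm above the bench; inside about 185 mm across near the floor.
- oven_mouth (a point): Centre of the oven's mouth, level with the top of the rim (103 mm above the bench).
- lid: Hot lid: dark cast disc 228 mm across, about 0.7 kg, edge 18 mm high. Origin: centre of the underside of the flange that rests on the rim; z up. Tapered skirt below it, 10 mm deep, 186 mm across at its top, 176 at its flat bottom. Top of disc at z 8 mm. Loop handle of 9 mm bar: straight upper part 58 mm long along the lid's x axis, axis at z 50.5 mm, opening below it 38 mm high, about 70 mm wide.
- lid_loop (a point): Middle of the loop's upper bar, on the bar's axis, straight above the lid's centre of mass.
- stand: Wire lid stand: a ring 144 mm across on three splayed legs, 50 mm high, fixed on the bench. Origin on the bench under its centre, z up.
- stand_top (a point): Centre of the stand's ring, level with its top (50 mm above the bench). A lid resting on it has its origin 10 mm above this point.
- lifter: Lid lifter, 0.26 kg: wooden T-bar 22 x 22 x 110 mm along its y axis, steel rod (8 x 6 mm, at y = -17.5 mm) down to a V-shaped strap hook 24 mm wide (along x) straight under the T-bar's middle. Origin: T-bar's centre, z up. Hook under the lid's bar with lifter x along the bar: come in moving to +y (rod stays on the -y side), lift; withdraw to -y.
- lifter_hook (a point): Bottom of the V inside the hook, where the lid's bar rests: 125 mm below the T-bar's centre. The hook is 5 mm thick below this point; its two cheeks rise 16 mm above it and flare to about 17 mm either side (y).
- hanger: Wooden tool hanger, fixed: 120 mm wide foot board, upright board (203 mm high, its near face at x = +91 mm) and two 10 mm steel pegs at y = -42 and +42 mm, from the board to x = -50 mm, with 18 mm ball ends. Origin on the bench under the place where the lifter's T-bar hangs; z up.
- hanger_rest (a point): Midway between the pegs, level with their tops (185 mm above the bench): the T-bar lies across both pegs along the hanger's y axis, its centre 11 mm above this point, the rod hanging between the pegs.
- tray: Dark steel baking tray, 280 mm (along its x) by 210 mm, fixed, rim 18 mm high and 4 mm thick, inner floor 4 mm above the bench. Origin on the bench under its centre.
- potato1: One of the three potatoes: wrapped in foil, round, 50 mm across its middle, 45 mm tall plus a small twist of foil, about 100 g, flat foot 28 mm across, 20 mm up it is widest. Starts on the tray. Origin at the centre of its foot, z up.
- potato2: One of the three potatoes: wrapped in foil, round, 50 mm across its middle, 45 mm tall plus a small twist of foil, about 100 g, flat foot 28 mm across, 20 mm up it is widest. Starts on the tray. Origin at the centre of its foot, z up.
- potato3: One of the three potatoes: wrapped in foil, round, 50 mm across its middle, 45 mm tall plus a small twist of foil, about 100 g, flat foot 28 mm across, 20 mm up it is widest. Starts on the tray. Origin at the centre of its foot, z up.
- onion1: One of the onions (one to three; None if absent): bare, brown, with a pointed neck, smaller than a potato, 40 mm across its middle (16 mm up), 38 mm tall plus a thin neck, about 60 g, flat foot 22 mm across. Starts on the tray. Origin at the centre of its foot, z up.
- onion2: One of the onions (one to three; None if absent): bare, brown, with a pointed neck, smaller than a potato, 40 mm across its middle (16 mm up), 38 mm tall plus a thin neck, about 60 g, flat foot 22 mm across. Starts on the tray. Origin at the centre of its foot, z up.
- onion3: One of the onions (one to three; None if absent): bare, brown, with a pointed neck, smaller than a potato, 40 mm across its middle (16 mm up), 38 mm tall plus a thin neck, about 60 g, flat foot 22 mm across. Starts on the tray. Origin at the centre of its foot, z up.
- mug: Bystander: white enamel mug, 80 mm across and tall, origin at the centre of its foot.
- screw_jar: Bystander: glass jar with a metal cap, 68 mm across, 90 mm tall.
- gas_canister: Bystander: squat white gas canister, 106 mm across, 92 mm tall.
- flowerpot: Bystander: terracotta pot, 100 mm across, 85 mm tall.
- trowel: Bystander: hand trowel lying on the bench, 310 mm long.
Not all that is in view belongs to the job. Leave any purple look-alike of the hanger alone.

How it is judged:
By the outcome, as a careful person would: the job done as asked, in the order asked, and still so for the second after the job is handed in, with the robot touching nothing.
Of onion1, onion2, onion3 only 1 to 3 are there at a start; the rules pass over those that are not, and their reading is None.
At some moment in a run one of potato1, potato2, potato3, onion1, onion2, onion3 may be knocked a few centimetres aside while the robot is not near it.
It also fails if it takes over 210 s, if anything falls off the work surface, if the arm or the gripper's body presses on something with over 40 N, if the wrist force passes 120 N, or if a joint passes its speed limit or range.

ROBOT

A 7-joint arm with a two-finger parallel gripper is mounted at the origin on the work surface. World frame = base frame: x ahead of the robot, y to its left, z up, the work surface at z = 0. Lengths are in m, angles in rad, forces in N, time in s.
With the tool pointing down it reaches from about 0.4 to 0.85 m from the base axis. Payload 10.4 kg.
Tool frame: the origin (TCP) lies between the finger pads; the fingertips stand ahead of it and the grasp point (between the pads) lies 5 mm behind it (manip.tip_extent is the z of the fingertips in the tool frame, in m); z points along the fingers, y is the line along which they close (so a half turn about z gives the same grasp; the last joint's range is limited). The gripper opens to 85 mm and grips with 20 to 120 N. Pads are 22 mm wide; open, the fingers measure 114 mm over their backs; the gripper's body (76 mm by 85 mm) begins 54 mm behind the grasp point. The pads swing forward as they close: fully open they stand 13 mm farther back than shut.
Start: joints at [1.11, 0.332, -0.065, 1.46, 0.022, 1.35, -0.088], TCP at [0.265, -0.566, 0.221] pointing down, gripper open.
Joint ranges: [-2.6, 2.6], [-0.5, 2.12], [-1.47, 1.34], [0.16, 2.42], [-1.27, 4.41], [0.06, 2.06], [-2.6, 2.6]. Speed limits (rad/s): [2.22, 2.22, 2.79, 2.79, 3.14, 3.14, 3.14].

INTERFACE

Orientations are given as a unit quaternion [x, y, z, w].
In Python, from workcell import status, viewer, manip gives the robot as it stands.
- The arm moves only by the tool play_rows, never from a script. Its argument "plan" is one flat list of numbers, 7 for each row, row after row: the turn, a rotation vector about the tool's x, y, z in degrees, then the shift along the tool's x, y, z in m, then the opening, from 0 (shut) to 1 (fully open). In form: [ax, ay, az, dx, dy, dz, grip, ax, ay, az, dx, dy, dz, grip, ...]. A call has 1 to 20 rows; each row is the pose to reach, as a shift and turn from the pose commanded when the call began, along the tool's axes at that moment; what a row does not reach only later rows make up. A row lasts 1/8 s, in which the tool goes at most 62.5 mm and 10.7 degrees, less where a joint would pass 70% of its speed; a pose out of reach is approached as far as the arm can. A call with a gripper value outside its range is refused whole. The fingers move at their own pace and stop on an object; "squeeze" is the grip in N (left out, the last holds). Time passes only in rows, so rows that repeat a pose let the fingers close. It gives the time, the measured TCP pose, the force, the opening and the grip force at its end, in the units of the state.
- status.get_obs(): the state, without advancing time (a new reading comes with each control period).
- viewer.camera(name): name is "scene" or "top" or "wrist"; returns the picture (384x512x3 uint8, red, green, blue); there is no depth.
- viewer.camera_model(name): a dict with "fx", "fy", "cx", "cy" (pixels), "D" ([k1, k2, p1, p2, k3] as OpenCV has them; the pictures are not rectified), "R" (3x3) and "t" (3): a world point X has camera coordinates R X + t. Camera axes: x right, y down, z forward; pixel columns grow to the right and rows downward; lengths in m; the calibration is good to about 2 mm. A picture is of the moment at which its call begins: read the wrist's pose just before it. camera_model takes no time and is no camera call; for the wrist camera it gives the pose at the moment of the call.
- manip.hand_in(): hands the job in; it is judged then, once.
The state is a dict: "clock": time; "joint_pos": joint angles; "joint_velocities": joint speeds; "tau": joint torques, N m; "position": TCP position; "ee_rot": TCP orientation; "ft_force": force on the tool from outside, world axes, zero at the start; "torque": the same for the moment, N m; "grip_width": opening from 0.0 (shut) to 1.0 (fully open); "grasp_force": force on a finger pad.
Only numpy, scipy, OpenCV 4.12 (cv2) and the standard library are available. Lean on these libraries where they do the work, as an engineer would, in place of code of your own. Each camera call takes 0.05 s, during which the arm holds its last target. There are 200 camera calls.

## Working session

There is one attempt and no reset: what is moved stays moved. The work goes in short steps, Python scripts to look and compute and a tool call to move; the robot and the scene stay as the last step left them, time stands still between calls to the robot, and variables do not carry over. Pictures are saved under pics/ and viewed, at most 14 in all, crops included, and the job is handed in when it is done.

Besides the shell and the picture viewer there is one more tool, called after "Emit:" as name(argument=value, ...) on one line, values as JSON. play_rows: Moves the arm, as the interface text tells. Its arguments: {"type":"object","properties":{"plan":{"type":"array","items":{"type":"number"}},"squeeze":{"type":"number"}},"required":["plan"]}

```bash
mkdir -p pics; ls; cat > h.py <<'E'
import numpy as np, cv2
from scipy.spatial.transform import Rotation as Ro
from workcell import status, viewer, manip
def snap(n,f,crop=None,scale=1):
    im=viewer.camera(n); b=im[:,:,::-1].copy()
    cv2.imwrite('pics/'+f+'_raw.png',b)
    if crop: x0,y0,x1,y1=crop; b=b[y0:y1,x0:x1]
    b=cv2.resize(b,None,fx=scale,fy=scale,interpolation=cv2.INTER_CUBIC)
    cv2.imwrite('pics/'+f+'.png',b); return im
def ray(m,u,v):
    K=np.array([[m['fx'],0,m['cx']],[0,m['fy'],m['cy']],[0,0,1]])
    p=cv2.undistortPoints(np.array([[[u,v]]],float),K,np.array(m['D'],float))[0,0]
    R=np.array(m['R']);t=np.array(m['t'])
    return -R.T@t, R.T@np.array([p[0],p[1],1])
def onz(m,u,v,z):
    o,d=ray(m,u,v); return o+d*(z-o[2])/d[2]
def proj(m,X):
    K=np.array([[m['fx'],0,m['cx']],[0,m['fy'],m['cy']],[0,0,1]])
    return cv2.projectPoints(np.array(X,float).reshape(-1,1,3),cv2.Rodrigues(np.array(m['R']))[0],np.array(m['t'],float),K,np.array(m['D'],float))[0][:,0]
def tri(m1,p1,m2,p2):
    o1,d1=ray(m1,*p1);o2,d2=ray(m2,*p2)
    A=np.stack([d1,-d2],1);s=np.linalg.lstsq(A,o2-o1,rcond=None)[0]
    a=o1+s[0]*d1;b=o2+s[1]*d2
    return (a+b)/2,np.linalg.norm(a-b)
E
python3 - <<'E'
from h import *
a=snap('top','t0');b=snap('scene','s0')
im=np.vstack([a,b])[:,:,::-1]
cv2.imwrite('pics/t0.png',cv2.resize(a[:,:,::-1],(800,600),interpolation=cv2.INTER_CUBIC))
cv2.imwrite('pics/s0.png',cv2.resize(b[:,:,::-1],(800,600),interpolation=cv2.INTER_CUBIC))
for n in('top','scene','wrist'):
    m=viewer.camera_model(n);R=np.array(m['R']);print(n,m['fx'],-R.T@m['t'],R[2])
o=status.get_obs();print(o, manip.tip_extent)
E
```

```text
pics
top 393.8182784371944 [ 0.4005649  -0.06746541  1.60977353] [ 0.08824589 -0.00822827 -0.99606474]
scene 369.3416139797039 [ 1.31257562 -0.40158055  1.09058656] [-0.61274663  0.25223932 -0.74894385]
wrist 296.1996069829991 [ 0.33910198 -0.53092421  0.37275028] [-0.28450643 -0.13257494 -0.94946299]
{'clock': 0.1, 'joint_pos': array([ 1.11039177,  0.33281351, -0.06470827,  1.46085624,  0.02159976,
        1.34985698, -0.08847772]), 'joint_velocities': array([ 1.01203692e-06,  1.94447255e-03, -7.38322131e-04, -7.80859346e-04,
       -1.91789564e-03,  9.35952049e-05, -1.43028646e-03]), 'tau': array([ 1.54690893e-03, -6.26741767e+01,  4.91740031e-02, -3.92430890e+01,
        1.62473816e-02,  6.95326540e-03,  1.95118622e-05]), 'position': array([ 0.2648308 , -0.56574897,  0.22029301]), 'ee_rot': array([ 9.76130884e-01,  2.17182214e-01, -1.59324995e-04, -5.98486350e-04]), 'ft_force': array([-0.47450239, -0.4088638 ,  0.25683302]), 'torque': array([ 0.02849646, -0.03967537,  0.00220307]), 'grasp_force': 0.0, 'grip_width': 0.9977817689200564} 0.014
```

View pics/t0.png

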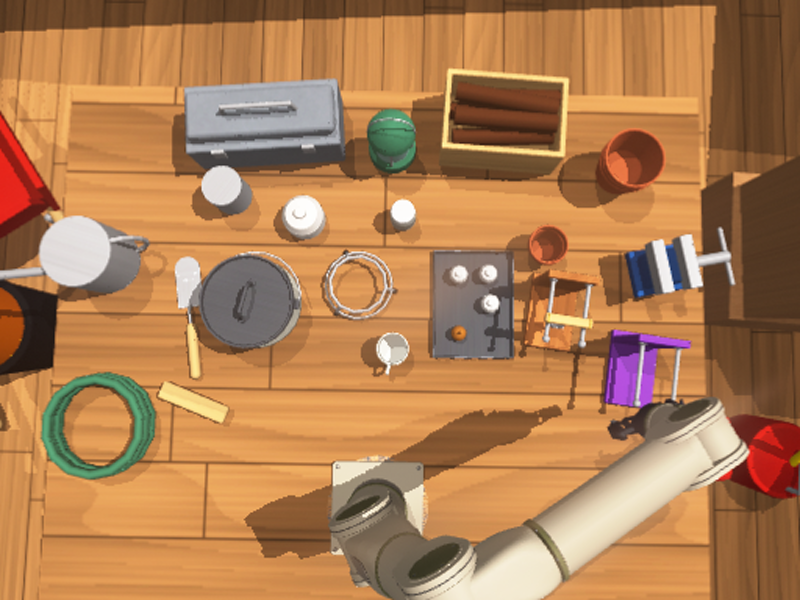

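View pics/s0.png

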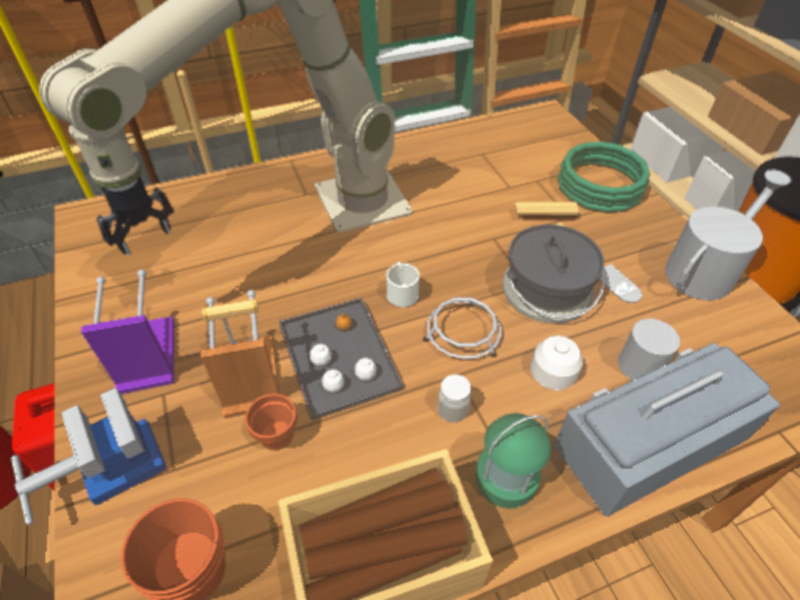

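Top view (800-px coordinates): oven and lid (250,300), stand (360,285), tray (473,303), potatoes (458,274), (487,273), (490,303), onion (458,332). Hanger candidates are the wooden one (565,315), which carries the lifter, and the purple one (648,370). The wooden one fits the description and the purple look-alike is to be left alone. I'll confirm in an enlarged crop.

```bash
python3 - <<'E'
from h import *
t=cv2.imread('pics/t0_raw.png');s=cv2.imread('pics/s0_raw.png')
def c(im,x,y): return cv2.resize(im[y-37:y+38,x-50:x+50],(400,300),interpolation=cv2.INTER_CUBIC)
cv2.imwrite('pics/m1.png',np.vstack([np.hstack([c(t,362,202),c(t,160,192)]),np.hstack([c(s,150,221),c(s,355,170)])]))
m=viewer.camera_model('top')
for n,u,v,z in[('oven lid',250,300,.12),('stand',360,285,.05),('tray',473,303,.018),('p1',458,274,.03),('p2',487,273,.03),('p3',490,303,.03),('on',458,332,.025),('tbar',568,321,.2),('purple',650,370,.1),('mug',392,350,.08),('fpot',548,245,.08)]:
    print(n,onz(m,u/1.5625,v/1.5625,z).round(3))
E
```

```text
oven lid [0.513 0.312 0.12 ]
stand [0.562 0.051 0.05 ]
tray [ 0.523 -0.24   0.018]
p1 [ 0.597 -0.2    0.03 ]
p2 [ 0.601 -0.275  0.03 ]
p3 [ 0.523 -0.283  0.03 ]
on [ 0.447 -0.202  0.025]
tbar [ 0.471 -0.44   0.2  ]
purple [ 0.36  -0.667  0.1  ]
mug [ 0.398 -0.034  0.08 ]
fpot [ 0.668 -0.422  0.08 ]
```

View pics/m1.png

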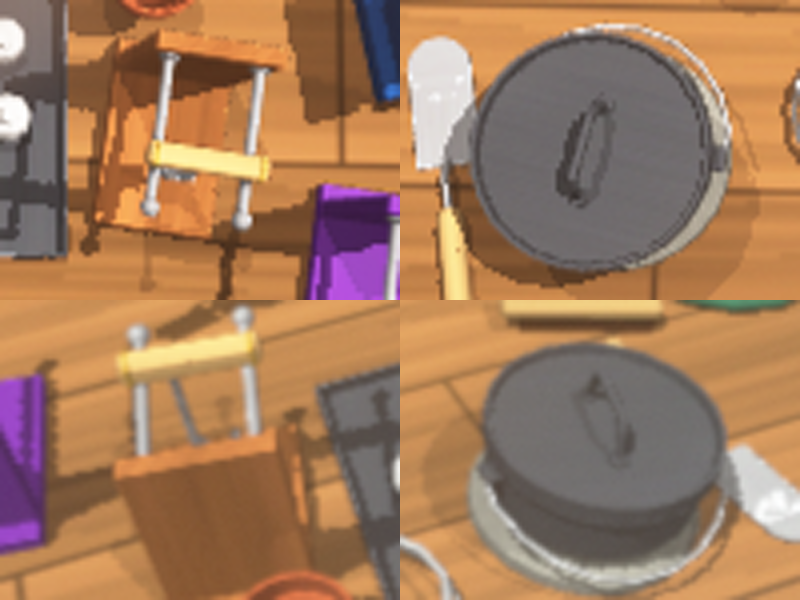

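Wooden hanger confirmed (it holds the yellow T-bar, top view (364,205)). The lid loop runs roughly along world x. Next I triangulate the bar and the loop and compute the first move.

```bash
cat >> h.py <<'E'
def go(p,yaw=None,o=None):
    """shift (tool axes, m) and turn az (deg) to world TCP p and tool-x yaw deg (tool pointing down)"""
    o=o or status.get_obs(); R=Ro.from_quat(o['ee_rot'])
    d=R.inv().apply(np.array(p)-o['position'])
    out=d.round(4)
    rv=None
    if yaw is not None:
        a=np.radians(yaw); T=Ro.from_matrix(np.array([[np.cos(a),np.sin(a),0],[np.sin(a),-np.cos(a),0],[0,0,-1]]))
        rv=(R.inv()*T).as_rotvec(degrees=True).round(2)
    print('turn',rv,'shift',out); return out,rv
E
python3 - <<'E'
from h import *
t=viewer.camera_model('top');s=viewer.camera_model('scene')
T=lambda u,v,x,y:(u/4+x-50,v/4+y-37)
print('tbar',tri(t,T(209.5,160,362,202),s,T(190,55,150,221)))
# T-bar top face ends from top at z .207
for e in[(152,150),(267,165)]: print(onz(t,*T(*e,362,202),.2))
# lid centre from disc outline, lid loop ends
print('lid c',onz(t,*T(593-400,152,160,192),.121))
for (e,f) in[((602-400,103),(597-400,378-300)),((572-400,190),(628-400,455-300))]:
    print(tri(t,T(*e,160,192),s,T(*f,355,170)), onz(t,*T(*e,160,192),.1535))
go([.467,-.438,.32],83)
E
```

```text
tbar (array([ 0.4739759 , -0.44003019,  0.19689047]), np.float64(0.006831572813373301))
[ 0.48120828 -0.39090727  0.2       ]
[ 0.46951539 -0.49443652  0.2       ]
lid c [0.50904036 0.31780491 0.121     ]
(array([0.54406144, 0.28374113, 0.21215989]), np.float64(0.009227488428198405)) [0.55239035 0.30290025 0.1535    ]
(array([0.48520832, 0.37661881, 0.0239896 ]), np.float64(0.03128963616934241)) [0.47116502 0.32733022 0.1535    ]
turn [-7.000e-02 -3.000e-02 -5.791e+01] shift [ 0.2373 -0.0301 -0.0997]
```

Emit:
play_rows(plan=[0,0,0,0,0,-0.06,1,0,0,-10,0.02,0,-0.1,1,0,0,-20,0.08,-0.008,-0.1,1,0,0,-30,0.14,-0.014,-0.1,1,0,0,-40,0.2,-0.02,-0.1,1,0,0,-50,0.243,-0.024,-0.1,1,0,0,-58,0.243,-0.024,-0.1,1,0,0,-58,0.243,-0.024,-0.1,1], squeeze=100)

```text
clock: 1.1
position: [0.4749, -0.4411, 0.3205]
ee_rot: [0.749, 0.663, -0.0, -0.0]
ft_force: [0.6, -0.8, -0.1]
grip_width: 1.0
grasp_force: 0.0
```

```bash
python3 - <<'E'
from h import *
o=status.get_obs();print(o['position'],o['joint_pos'].round(2))
m=viewer.camera_model('wrist');im=snap('wrist','w1',None,1.5625)
print(proj(m,[[.475,-.441,.207]]))
go([.475,-.441,.196],83,o)
hsv=cv2.cvtColor(im,cv2.COLOR_RGB2HSV)
mk=cv2.inRange(hsv,(22,80,150),(35,255,255));n,l,st,c=cv2.connectedComponentsWithStats(mk)
i=1+st[1:,4].argmax();print(st[i],c[i])
pts=np.argwhere(l==i)[:,::-1].astype(np.float32);r=cv2.minAreaRect(pts);b=cv2.boxPoints(r);print(b)
for p in b:print(onz(m,*p,.207).round(4))
print(onz(m,*r[0],.207))
E
```

```text
[ 0.47494223 -0.44113898  0.32045093] [ 0.89  0.38 -0.3   1.21  0.11  1.57  0.49]
[[255.79504236 186.44640278]]
turn [-0.04 -0.03  0.06] shift [1.000e-04 1.000e-04 1.245e-01]
[245 125  25 110 484] [253.1714876  177.25413223]
[[245. 125.]
 [269. 125.]
 [269. 234.]
 [245. 234.]]
[ 0.4724 -0.3838  0.207 ]
[ 0.4934 -0.3863  0.207 ]
[ 0.482  -0.4915  0.207 ]
[ 0.4584 -0.4886  0.207 ]
[ 0.47693694 -0.43441903  0.207     ]
```

View pics/w1.png

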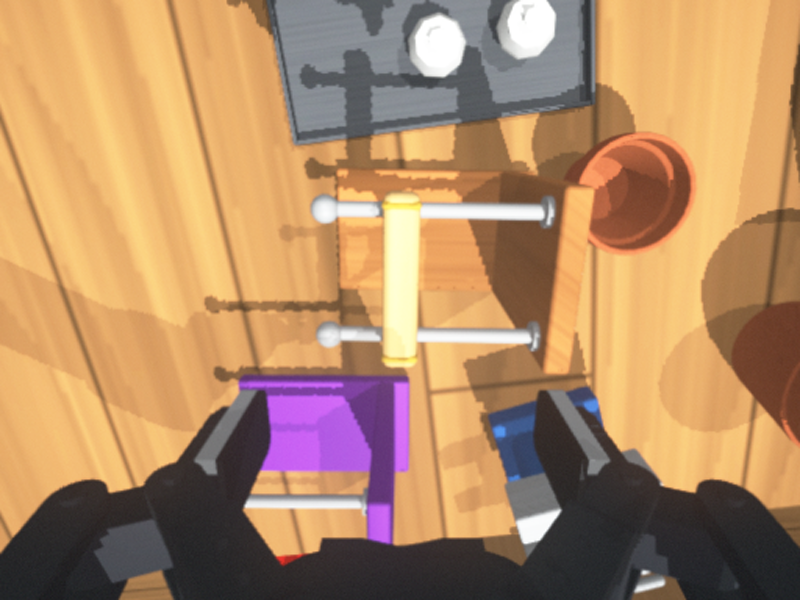

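View: T-bar spans (400,195) to (402,365) in the wrist view. Its fingers sit aligned either side. Descend and grip.

Emit:
play_rows(plan=[0,0,0,0.003,0.001,0.05,1,0,0,0,0.003,0.001,0.09,1,0,0,0,0.003,0.001,0.12,1,0,0,0,0.003,0.001,0.13,1,0,0,0,0.003,0.001,0.13,1,0,0,0,0.003,0.001,0.13,0.5,0,0,0,0.003,0.001,0.13,0,0,0,0,0.003,0.001,0.13,0,0,0,0,0.003,0.001,0.13,0,0,0,0,0.003,0.001,0.13,0,0,0,0,0.003,0.001,0.13,0], squeeze=100)

```text
clock: 2.52
position: [0.4767, -0.4387, 0.1919]
ee_rot: [0.748, 0.663, 0.0, 0.001]
ft_force: [1.4, -0.1, 5.3]
grip_width: 0.212
grasp_force: 98.1
```

Emit:
play_rows(plan=[0,0,0,0,0,-0.02,0,0,0,0,0,0,-0.05,0,0,0,0,0,0,-0.09,0,0,0,0,0,0,-0.14,0,0,0,0,0,0,-0.19,0,0,0,0,0,0,-0.21,0,0,0,2,0.04,-0.004,-0.21,0,0,0,4,0.1,-0.009,-0.21,0,0,0,6,0.16,-0.014,-0.21,0,0,0,8,0.22,-0.02,-0.21,0,0,0,10,0.28,-0.025,-0.21,0,0,0,10,0.34,-0.031,-0.21,0,0,0,10,0.4,-0.036,-0.21,0,0,0,10,0.46,-0.042,-0.21,0,0,0,10,0.52,-0.047,-0.21,0,0,0,10,0.58,-0.053,-0.21,0,0,0,10,0.64,-0.058,-0.2,0,0,0,10,0.68,-0.062,-0.18,0,0,0,10,0.703,-0.064,-0.17,0,0,0,10,0.703,-0.064,-0.17,0])

```text
clock: 5.03
position: [0.4961, 0.2687, 0.3593]
ee_rot: [0.802, 0.597, -0.001, -0.001]
ft_force: [-0.3, -0.8, -2.8]
grip_width: 0.205
grasp_force: 98.6
```

```bash
python3 - <<'E'
from h import *
o=status.get_obs();print(o['position'],o['joint_pos'].round(2),o['grip_width'])
m=viewer.camera_model('wrist');im=snap('wrist','w2',None,1.5625)
R=Ro.from_quat(o['ee_rot']);print(np.degrees(np.arctan2(*R.as_matrix()[:2,0][::-1])))
P=lambda z:o['position']+R.apply([0,0,z])
print('hook expected px*1.5625',(proj(m,[P(.12)])*1.5625).round(0))
E
```

```text
[0.49614502 0.26867804 0.35929026] [ 0.09  0.25 -0.82  1.35  0.18  1.62 -1.  ] 0.2053579668827924
73.28891621943097
hook expected px*1.5625 [[400. 289.]]
```

View pics/w2.png

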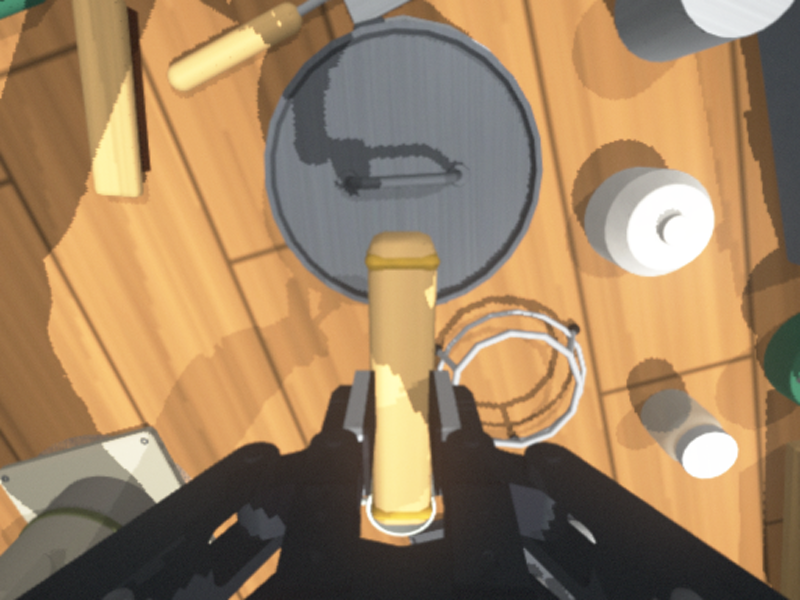

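```bash
python3 - <<'E'
from h import *
m=viewer.camera_model('wrist')
f=lambda u,v,z:onz(m,u/1.5625,v/1.5625,z)[:2].round(4)
print('edge',[f(*p,.121) for p in[(266,160),(542,160),(404,16),(404,304)]])
a,b=f(350,183,.1535),f(462,173,.1535);print('bar',a,b,(a+b)/2,np.degrees(np.arctan2(*(b-a)[::-1])),np.linalg.norm(b-a))
c=cv2.imread('pics/w2_raw.png')[90:140,200:320];cv2.imwrite('pics/w2c.png',cv2.resize(c,None,fx=6,fy=6,interpolation=cv2.INTER_CUBIC))
E
```

```text
edge [array([0.4136, 0.3685]), array([0.6277, 0.3038]), array([0.5501, 0.4342]), array([0.4853, 0.2182])]
bar [0.477  0.3327] [0.5596 0.3154] [0.5183  0.32405] -11.829215350609362 0.08439223897965974
```

View pics/w2c.png

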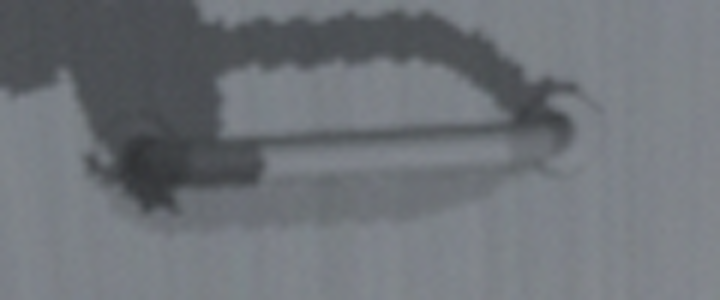

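The crop shows the loop bar running from (130,160) to (570,130), about -12° in world, with its middle near (.5175,.325). Now come in under it.

Emit:
play_rows(plan=[0,0,-4.7,0.01,0.0083,0,0,0,0,-4.7,0.01,0.0083,0.04,0,0,0,-4.7,0.01,0.0083,0.08,0,0,0,-4.7,0.01,0.0083,0.1,0,0,0,-4.7,0.01,0.0083,0.113,0,0,0,-4.7,0.01,0.0083,0.113,0,0,0,-4.7,0.02,0.0075,0.113,0,0,0,-4.7,0.03,0.0067,0.113,0,0,0,-4.7,0.04,0.0058,0.113,0,0,0,-4.7,0.05,0.005,0.113,0,0,0,-4.7,0.06,0.0042,0.113,0,0,0,-4.7,0.06,0.0042,0.113,0])

```text
clock: 6.58
position: [0.5185, 0.3244, 0.2478]
ee_rot: [0.778, 0.628, -0.0, -0.0]
ft_force: [-0.6, -0.9, -2.0]
grip_width: 0.211
grasp_force: 98.6
```

```bash
python3 - <<'E'
from h import *
o=status.get_obs();print(o['position'])
snap('scene','s2',(300,90,440,195),5.7)
s=viewer.camera_model('scene')
print(((proj(s,[o['position']-[0,0,.121],[.5175,.325,.1535]])-[300,90])*5.7).round())
E
```

```text
[0.51853933 0.32438485 0.24780695]
[[323. 412.]
 [331. 381.]]
```

View pics/s2.png

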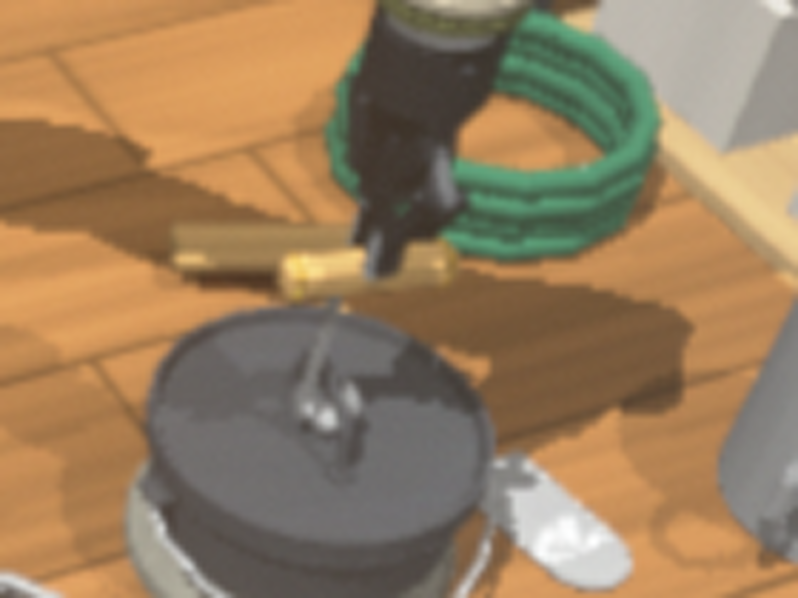

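The hook at (325,410) is inside the loop, just under the bar, with the rod on the -y side. Lift slowly.

Emit:
play_rows(plan=[0,0,0,0,0,-0.01,0,0,0,0,0,0,-0.018,0,0,0,0,0,0,-0.022,0,0,0,0,0,0,-0.025,0,0,0,0,0,0,-0.028,0,0,0,0,0,0,-0.031,0,0,0,0,0,0,-0.034,0,0,0,0,0,0,-0.038,0,0,0,0,0,0,-0.044,0,0,0,0,0,0,-0.05,0,0,0,0,0,0,-0.06,0,0,0,0,0,0,-0.06,0])

```text
clock: 8.12
position: [0.5191, 0.3237, 0.3092]
ee_rot: [0.778, 0.628, 0.001, 0.0]
ft_force: [0.2, 0.1, -9.1]
grip_width: 0.21
grasp_force: 98.4
```

```bash
python3 - <<'E'
from h import *
o=status.get_obs();print(o['position'],o['ft_force'],o['torque'])
snap('scene','s3',(300,90,440,195),5.7)
t=viewer.camera_model('top');tw=cv2.imread('pics/t0_raw.png')
# stand ring centre from start top picture
g=cv2.cvtColor(tw,cv2.COLOR_BGR2HSV)
mk=cv2.inRange(g,(0,0,110),(180,70,255));mk[:,:200]=0;mk[:,257:]=0;mk[:155]=0;mk[210:]=0
p=np.argwhere(mk)[:,::-1];X=np.array([onz(t,*q,.047)[:2] for q in p])
A=np.c_[2*X,np.ones(len(X))];
for _ in range(8):
    s=np.linalg.lstsq(A,(X**2).sum(1),rcond=None)[0];r=np.sqrt(s[2]+s[0]**2+s[1]**2)
    d=np.hypot(*(X-s[:2]).T)-r;k=abs(d)<max(.006,abs(d).std());X=X[k];A=A[k]
print('stand',s[:2],r,len(X))
E
```

```text
[0.51909403 0.32372811 0.30920002] [ 0.16984282  0.1043972  -9.14308129] [-0.00548963 -0.12254737  0.00367737]
stand [0.5673751  0.05782897] 0.07376641126558132 122
```

View pics/s3.png

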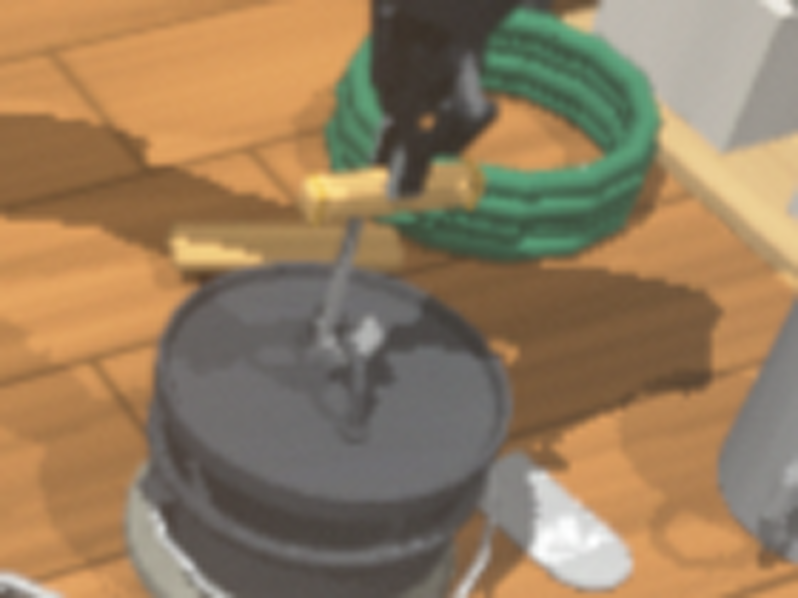

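Lid hangs level, clear of the rim by about 30 mm. One check of the stand ring before carrying.

```bash
python3 - <<'E'
from h import *
t=cv2.imread('pics/t0_raw.png')[150:215,200:265];s=cv2.imread('pics/s0_raw.png')[180:245,262:327]
tm=viewer.camera_model('top');sm=viewer.camera_model('scene')
t=cv2.resize(t,(390,390),interpolation=cv2.INTER_CUBIC);s=cv2.resize(s,(390,390),interpolation=cv2.INTER_CUBIC)
for c,col in(((.567,.058),(0,0,255)),((.562,.052),(0,255,0))):
    a=np.linspace(0,6.283,40);P=np.c_[c[0]+.069*np.cos(a),c[1]+.069*np.sin(a),0*a+.047]
    for im,m,off in((t,tm,(200,150)),(s,sm,(262,180))):
        for q in (proj(m,P)-off)*6: cv2.circle(im,tuple(int(v) for v in q),1,col,-1)
cv2.imwrite('pics/st.png',np.hstack([t,s]))
E
```

```text
(no output)
```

View pics/st.png

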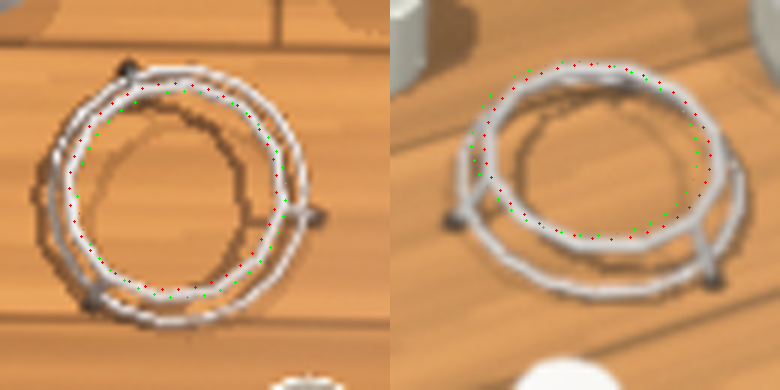

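Red circle (.567,.058) fits to about 2 mm; I'll use stand centre (.566,.060). Carry the lid over gently.

Emit:
play_rows(plan=[0,0,0,-0.0075,0.003,0,0,0,0,0,-0.025,0.01,-0.005,0,0,0,0,-0.05,0.0206,-0.005,0,0,0,0,-0.077,0.032,-0.005,0,0,0,0,-0.1045,0.043,-0.005,0,0,0,0,-0.132,0.0545,-0.005,0,0,0,0,-0.159,0.066,0,0,0,0,0,-0.187,0.077,0,0,0,0,0,-0.2115,0.0874,0,0,0,0,0,-0.231,0.0956,0,0,0,0,0,-0.244,0.1007,0,0,0,0,0,-0.2488,0.1028,0,0,0,0,0,-0.2488,0.1028,0.015,0,0,0,0,-0.2488,0.1028,0.03,0,0,0,0,-0.2488,0.1028,0.045,0,0,0,0,-0.2488,0.1028,0.055,0,0,0,0,-0.2488,0.1028,0.065,0,0,0,0,-0.2488,0.1028,0.07,0])

```text
clock: 10.42
position: [0.5666, 0.0584, 0.2374]
ee_rot: [0.778, 0.628, -0.0, -0.0]
ft_force: [0.7, 0.0, -10.2]
grip_width: 0.209
grasp_force: 98.6
```

```bash
python3 - <<'E'
from h import *
o=status.get_obs();print(o['position'],o['ft_force'],o['torque'])
snap('scene','s4',(235,130,375,235),5.7)
E
```

```text
[0.56656586 0.05836486 0.23737376] [  0.72830008   0.02099868 -10.16889319] [-0.02612079 -0.02149704  0.0100115 ]
```

View pics/s4.png

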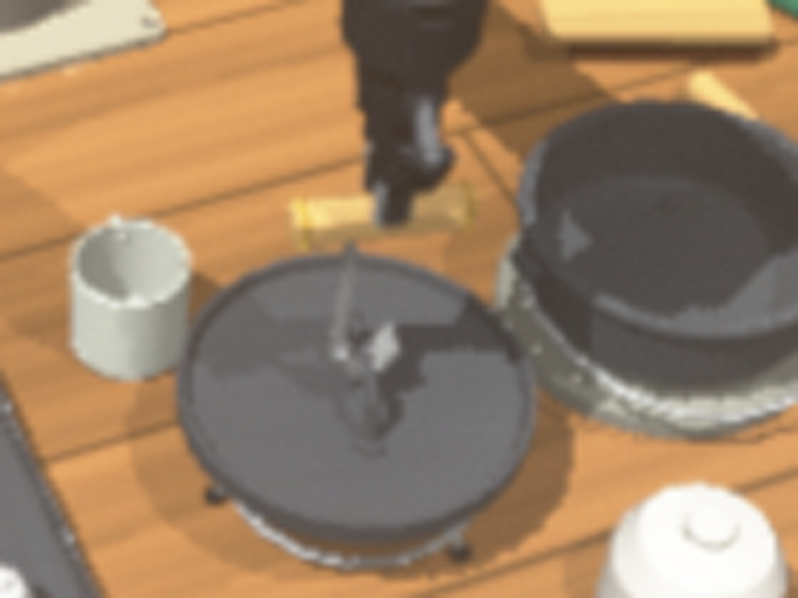

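Emit:
play_rows(plan=[0,0,0,0,0,0.004,0,0,0,0,0,0,0.007,0,0,0,0,0,0,0.01,0,0,0,0,0,0,0.013,0,0,0,0,0,0,0.016,0,0,0,0,0,0,0.02,0,0,0,0,0,0,0.026,0,0,0,0,0,0,0.031,0,0,0,0,0,0,0.035,0,0,0,0,0,0,0.035,0])

```text
clock: 11.72
position: [0.5665, 0.0584, 0.2026]
ee_rot: [0.778, 0.628, -0.0, -0.0]
ft_force: [0.7, 0.4, -2.6]
grip_width: 0.212
grasp_force: 99.6
```

Emit:
play_rows(plan=[0,0,0,-0.01,0,0,0,0,0,0,-0.022,0,0,0,0,0,0,-0.035,0,0,0,0,0,0,-0.047,0,0,0,0,0,0,-0.055,0,0,0,0,0,0,-0.055,0,-0.02,0,0,0,0,-0.055,0,-0.06,0,0,0,0,-0.06,0,-0.12,0,0,0,0,-0.08,0,-0.17,0,0,0,-1,-0.13,0.002,-0.2,0,0,0,-2,-0.19,0.004,-0.2,0,0,0,-3,-0.25,0.006,-0.2,0,0,0,-4,-0.31,0.009,-0.2,0,0,0,-5.3,-0.37,0.011,-0.2,0,0,0,-5.3,-0.43,0.014,-0.2,0,0,0,-5.3,-0.48,0.016,-0.2,0,0,0,-5.3,-0.5046,0.0172,-0.2,0,0,0,-5.3,-0.5046,0.0172,-0.2,0])

```text
clock: 13.98
position: [0.4755, -0.4407, 0.4019]
ee_rot: [0.75, 0.662, -0.0, -0.001]
ft_force: [0.7, 1.2, -2.4]
grip_width: 0.212
grasp_force: 99.6
```

```bash
python3 - <<'E'
from h import *
o=status.get_obs();go([.4767,-.4387,.1935],83.1,o)
m=viewer.camera_model('top');im=snap('top','t5')
a=cv2.imread('pics/t0_raw.png')[:,:,::-1]
# lid disc new centre: changed dark region near stand
hsv=cv2.cvtColor(im,cv2.COLOR_RGB2HSV)
mk=cv2.inRange(hsv,(0,0,40),(180,60,125));mk[:,:185]=0;mk[:,275:]=0;mk[:130]=0;mk[230:]=0
n,l,st,c=cv2.connectedComponentsWithStats(mk);i=1+st[1:,4].argmax()
r=cv2.minEnclosingCircle(np.argwhere(l==i)[:,::-1].astype(np.float32));print(st[i],r,onz(m,*r[0],.078))
E
```

```text
turn [-0.08 -0.03 -0.21] shift [0.002  0.0012 0.2084]
[ 200  155   57   56 2225] ((228.12411499023438, 182.49142456054688), 28.65532112121582) [0.55814492 0.0581581  0.078     ]
```

Emit:
play_rows(plan=[0,0,0,0.002,0.001,0.05,0,0,0,0,0.002,0.001,0.1,0,0,0,0,0.002,0.001,0.15,0,0,0,0,0.002,0.001,0.185,0,0,0,0,0.002,0.001,0.2,0,0,0,0,0.002,0.001,0.206,0,0,0,0,0.002,0.001,0.209,0,0,0,0,0.002,0.001,0.209,0])

```text
clock: 15.02
position: [0.4784, -0.4367, 0.1951]
ee_rot: [0.748, 0.663, 0.0, 0.001]
ft_force: [0.3, 0.2, -2.1]
grip_width: 0.209
grasp_force: 99.6
```

Emit:
play_rows(plan=[0,0,0,0,0,0.002,0,0,0,0,0,0,0.004,0,0,0,0,0,0,0.004,0,0,0,0,0,0,0.004,0.3,0,0,0,0,0,0.004,0.6,0,0,0,0,0,0.004,1,0,0,0,0,0,0.004,1,0,0,0,0,0,0.004,1,0,0,0,0,0,-0.02,1,0,0,0,0,0,-0.08,1,0,0,0,0,0,-0.14,1,0,0,0,0.03,0,-0.17,1,0,0,0,0.09,0.02,-0.17,1,0,0,0,0.09,0.02,-0.17,1])

```text
clock: 16.77
position: [0.5115, -0.3441, 0.3652]
ee_rot: [0.746, 0.666, 0.001, 0.001]
ft_force: [-0.8, -0.6, -0.5]
grip_width: 0.999
grasp_force: 0.0
```

```bash
python3 - <<'E'
from h import *
o=status.get_obs();print(o['position'])
m=viewer.camera_model('wrist');im=snap('wrist','w5',None,1.5625)
g=cv2.cvtColor(im,cv2.COLOR_RGB2HSV)
for nm,mk,z in(('pot',cv2.inRange(g,(0,0,170),(180,45,255)),.024),('on',cv2.inRange(g,(5,150,90),(16,255,255)),.018),('tbar',cv2.inRange(g,(22,80,150),(35,255,255)),.207)):
    n,l,st,c=cv2.connectedComponentsWithStats(mk)
    for i in range(1,n):
        if st[i,4]>150: print(nm,st[i],(c[i]*1.5625).round(),onz(m,*c[i],z).round(4))
E
```

```text
[ 0.51148254 -0.34405207  0.36518448]
pot [288  27  33  35 859] [475.  69.] [ 0.6017 -0.1984  0.024 ]
pot [294  82  31  32 738] [483. 152.] [ 0.6049 -0.2757  0.024 ]
pot [246  91  30  31 706] [407. 166.] [ 0.5266 -0.2808  0.024 ]
pot [237 204  72  15 443] [430. 334.] [ 0.5334 -0.4677  0.024 ]
pot [190 208  37  12 239] [322. 333.] [ 0.4095 -0.453   0.024 ]
pot [193 269  36  10 236] [327. 427.] [ 0.3949 -0.5762  0.024 ]
pot [247 270  60  11 357] [432. 428.] [ 0.5241 -0.5925  0.024 ]
on [192  45  25  27 346] [318.  89.] [ 0.4467 -0.1978  0.018 ]
on [ 330  156   67   64 3308] [567. 293.] [ 0.6922 -0.438   0.018 ]
on [ 206  166   91   43 1814] [386. 289.] [ 0.4892 -0.4106  0.018 ]
on [309 202  22  91 334] [495. 384.] [ 0.6048 -0.5437  0.018 ]
on [253 219  40  12 353] [426. 350.] [ 0.5261 -0.4904  0.018 ]
on [ 428  237   84  110 5659] [743. 438.] [ 0.9163 -0.6575  0.018 ]
tbar [229 211  18  79 377] [372. 385.] [ 0.4815 -0.428   0.207 ]
```

View pics/w5.png

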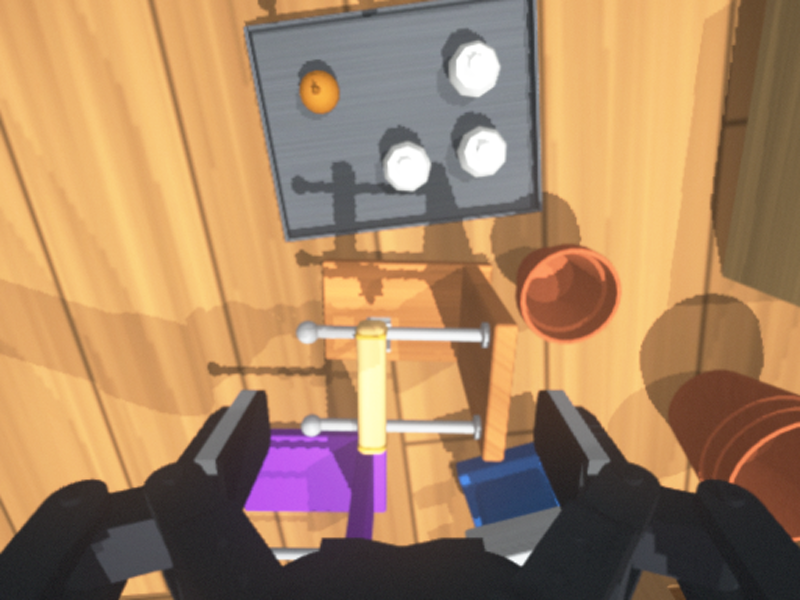

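Lifter hangs on its pegs again (T-bar at (372,385)). The tray holds three potatoes at (475,69), (483,152), (407,166) and the single onion at (318,89). The orange thing at (567,293) is the flowerpot. Take the potato at (475,69) first.

Emit:
play_rows(plan=[0,0,0,0.05,0.023,0.04,0.8,0,0,0,0.1,0.046,0.08,0.8,0,0,0,0.154,0.0705,0.12,0.8,0,0,0,0.154,0.0705,0.18,0.8,0,0,0,0.154,0.0705,0.24,0.8,0,0,0,0.154,0.0705,0.29,0.8,0,0,0,0.154,0.0705,0.325,0.8,0,0,0,0.154,0.0705,0.343,0.8,0,0,0,0.154,0.0705,0.343,0.8,0,0,0,0.154,0.0705,0.343,0.4,0,0,0,0.154,0.0705,0.343,0.3,0,0,0,0.154,0.0705,0.343,0.3,0,0,0,0.154,0.0705,0.343,0.3,0,0,0,0.154,0.0705,0.343,0.3], squeeze=35)

```text
clock: 18.58
position: [0.5982, -0.2057, 0.0233]
ee_rot: [0.749, 0.663, 0.0, 0.001]
ft_force: [-1.7, 0.8, 5.6]
grip_width: 0.486
grasp_force: 32.1
```

Emit:
play_rows(plan=[0,0,0,0,0,-0.03,0.3,0,0,0,0,0,-0.08,0.3,0,0,0,0,0,-0.14,0.3,0,0,0,0.03,-0.008,-0.19,0.3,0,0,0,0.08,-0.021,-0.21,0.3,0,0,0,0.13,-0.035,-0.21,0.3,0,0,0,0.18,-0.048,-0.21,0.3,0,0,0,0.23,-0.061,-0.21,0.3,0,0,0,0.28,-0.075,-0.21,0.3,0,0,0,0.33,-0.088,-0.21,0.3,0,0,0,0.38,-0.101,-0.21,0.3,0,0,0,0.43,-0.115,-0.21,0.3,0,0,0,0.48,-0.128,-0.21,0.3,0,0,0,0.53,-0.141,-0.2,0.3,0,0,0,0.554,-0.1477,-0.18,0.3,0,0,0,0.554,-0.1477,-0.14,0.3,0,0,0,0.554,-0.1477,-0.1,0.3,0,0,0,0.554,-0.1477,-0.07,0.3,0,0,0,0.554,-0.1477,-0.045,0.3,0,0,0,0.554,-0.1477,-0.04,0.3])

```text
clock: 21.08
position: [0.517, 0.362, 0.0605]
ee_rot: [0.749, 0.663, -0.001, 0.0]
ft_force: [0.4, -0.7, -1.1]
grip_width: 0.483
grasp_force: 31.7
```

Emit:
play_rows(plan=[0,0,0,0,0,0.003,0.3,0,0,0,0,0,0.0055,0.3,0,0,0,0,0,0.0055,0.3,0,0,0,0,0,0.0055,0.66,0,0,0,0,0,0.0055,0.68,0,0,0,0,0,0.0055,0.68,0,0,0,0,0,-0.02,0.68,0,0,0,0,0,-0.07,0.68,0,0,0,0,0,-0.13,0.68,0,0,0,0,0,-0.19,0.68,0,0,0,-0.04,0.01,-0.24,0.68,0,0,-10,-0.1,0.026,-0.25,0.8,0,0,-20,-0.16,0.042,-0.25,0.8,0,0,-30,-0.22,0.058,-0.25,0.8,0,0,-40,-0.28,0.074,-0.25,0.8,0,0,-50,-0.34,0.09,-0.25,0.8,0,0,-60,-0.4,0.09,-0.25,0.8,0,0,-70,-0.46,0.09,-0.25,0.8,0,0,-80,-0.5,0.09,-0.25,0.8,0,0,-90,-0.5,0.09,-0.25,0.8])

```text
clock: 23.58
position: [0.5454, -0.1499, 0.3106]
ee_rot: [0.071, 0.997, -0.001, -0.0]
ft_force: [-0.7, 0.5, -0.8]
grip_width: 0.802
grasp_force: 0.0
```

```bash
cat >> h.py <<'E'
def food(cam='wrist'):
    m=viewer.camera_model(cam);im=viewer.camera(cam);g=cv2.cvtColor(im,cv2.COLOR_RGB2HSV);out=[]
    for nm,mk,z in(('pot',cv2.inRange(g,(0,0,170),(180,45,255)),.026),('on',cv2.inRange(g,(5,150,90),(16,255,255)),.02)):
        n,l,st,c=cv2.connectedComponentsWithStats(mk)
        for i in range(1,n):
            p=onz(m,*c[i],z)
            if st[i,4]>40 and .37<p[0]<.67 and -.36<p[1]<-.12: out.append((nm,st[i].tolist(),p[:2].round(4)))
    for x in out: print(cam,*x)
    return im
E
python3 - <<'E'
from h import *
o=status.get_obs();print(o['position'],o['joint_pos'].round(2))
food('wrist');food('top')
m=viewer.camera_model('top');print('oven px',proj(m,[[.518,.326,.06]]))
snap('top','t6',(110,140,230,230),5)
go([.5255,-.2815,.022],173.5,o);go([.4465,-.2,.020],173.5,o)
E
```

```text
[ 0.54535918 -0.14992553  0.31063442] [ 0.87  0.26 -0.83  1.44  0.19  1.52  1.48]
wrist pot [164, 113, 8, 13, 43] [ 0.4824 -0.2719]
wrist pot [134, 119, 51, 51, 1111] [ 0.5236 -0.2887]
wrist pot [153, 184, 46, 42, 1163] [ 0.6068 -0.2858]
wrist on [198, 75, 27, 28, 310] [ 0.4465 -0.1956]
top pot [276, 150, 4, 30, 65] [ 0.6448 -0.1354]
top pot [280, 150, 4, 33, 71] [ 0.6363 -0.153 ]
top pot [285, 152, 22, 13, 196] [ 0.6647 -0.2054]
top pot [309, 159, 3, 27, 41] [ 0.6085 -0.2677]
top pot [313, 160, 5, 27, 82] [ 0.6058 -0.2883]
top pot [314, 189, 6, 11, 45] [ 0.5231 -0.2938]
oven px [[160.22512396 191.89145565]]
turn [-0.07 -0.04 -1.68] shift [ 0.0008 -0.1327  0.2888]
turn [-0.07 -0.04 -1.68] shift [ 0.0905 -0.0633  0.2908]
```

View pics/t6.png

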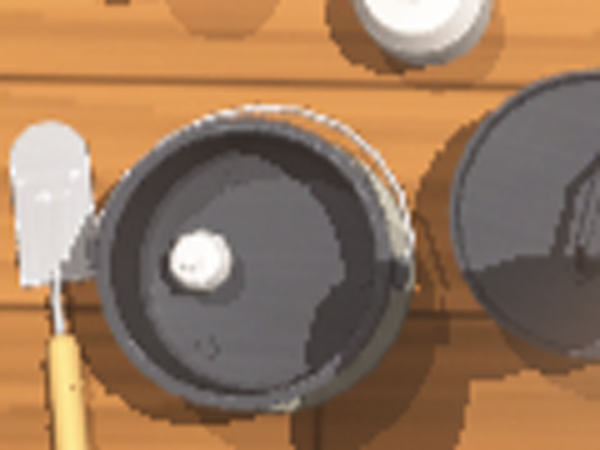

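The top crop shows the potato standing in the oven at (200,260). Next, the potato near (.525,-.281).

Emit:
play_rows(plan=[0,0,0,0,-0.05,0.04,0.8,0,0,0,0,-0.1,0.08,0.8,0,0,0,0.001,-0.132,0.12,0.8,0,0,0,0.001,-0.132,0.17,0.8,0,0,0,0.001,-0.132,0.22,0.8,0,0,0,0.001,-0.132,0.255,0.8,0,0,0,0.001,-0.132,0.278,0.8,0,0,0,0.001,-0.132,0.288,0.8,0,0,0,0.001,-0.132,0.288,0.8,0,0,0,0.001,-0.132,0.288,0.4,0,0,0,0.001,-0.132,0.288,0.3,0,0,0,0.001,-0.132,0.288,0.3,0,0,0,0.001,-0.132,0.288,0.3,0,0,0,0.001,-0.132,0.288,0.3], squeeze=35)

```text
clock: 25.48
position: [0.528, -0.2783, 0.0259]
ee_rot: [0.072, 0.997, -0.002, 0.002]
ft_force: [-2.7, -5.7, 10.7]
grip_width: 0.458
grasp_force: 32.5
```

```bash
python3 - <<'E'
from h import *
o=status.get_obs();print(o['position'])
R=Ro.from_quat(o['ee_rot']).as_matrix();print(R[:2,:2].round(4))
go([.486,.301,.27],None,o)
E
```

```text
[ 0.52796256 -0.27831238  0.02589936]
[[-0.9896  0.1438]
 [ 0.1438  0.9896]]
turn None shift [ 0.1239  0.5661 -0.2472]
```

Emit:
play_rows(plan=[0,0,0,0,0,-0.03,0.3,0,0,0,0,0,-0.08,0.3,0,0,0,0,0,-0.14,0.3,0,0,0,0.006,0.03,-0.19,0.3,0,0,0,0.017,0.08,-0.21,0.3,0,0,0,0.028,0.13,-0.21,0.3,0,0,0,0.038,0.18,-0.21,0.3,0,0,0,0.049,0.23,-0.21,0.3,0,0,0,0.06,0.28,-0.21,0.3,0,0,0,0.07,0.33,-0.21,0.3,0,0,0,0.081,0.38,-0.21,0.3,0,0,0,0.092,0.43,-0.21,0.3,0,0,0,0.103,0.48,-0.21,0.3,0,0,0,0.113,0.53,-0.2,0.3,0,0,0,0.121,0.5665,-0.18,0.3,0,0,0,0.121,0.5665,-0.15,0.3,0,0,0,0.121,0.5665,-0.12,0.3])

```text
clock: 27.6
position: [0.4869, 0.3036, 0.143]
ee_rot: [0.071, 0.998, 0.0, 0.001]
ft_force: [-0.3, -0.5, -1.8]
grip_width: 0.457
grasp_force: 31.4
```

```bash
python3 - <<'E'
from h import *
o=status.get_obs();print(o['position'],o['grip_width'],o['ft_force'])
im=snap('scene','s7',(290,80,430,185),5.7)
E
```

```text
[0.48693573 0.30356151 0.1429631 ] 0.4566208361629258 [-0.25551381 -0.50898101 -1.7930844 ]
```

View pics/s7.png

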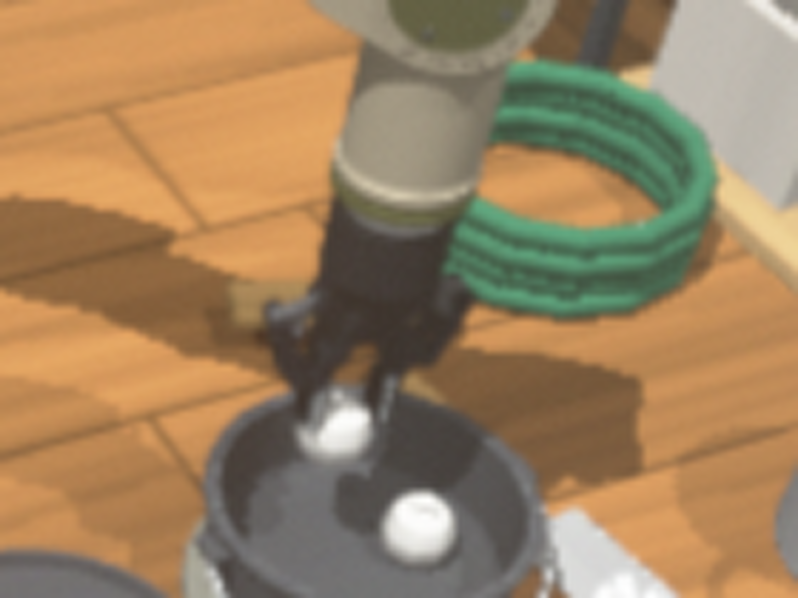

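Potato is held upright above the oven. Lower, release, and go to the onion.

Emit:
play_rows(plan=[0,0,0,0,0,0.03,0.3,0,0,0,0,0,0.06,0.3,0,0,0,0,0,0.078,0.3,0,0,0,0,0,0.0855,0.3,0,0,0,0,0,0.0855,0.3,0,0,0,0,0,0.0855,0.66,0,0,0,0,0,0.0855,0.66,0,0,0,0,0,0.06,0.66,0,0,0,0,0,0.01,0.66,0,0,0,0,0,-0.05,0.66,0,0,0,-0.003,-0.05,-0.11,0.66,0,0,0,-0.007,-0.11,-0.17,0.8,0,0,0,-0.011,-0.17,-0.17,0.8,0,0,0,-0.015,-0.23,-0.17,0.8,0,0,0,-0.019,-0.29,-0.17,0.8,0,0,0,-0.023,-0.35,-0.17,0.8,0,0,0,-0.027,-0.41,-0.17,0.8,0,0,0,-0.031,-0.47,-0.17,0.8,0,0,0,-0.032,-0.502,-0.17,0.8,0,0,0,-0.032,-0.502,-0.17,0.8])

```text
clock: 30.15
position: [0.4466, -0.2025, 0.3127]
ee_rot: [0.074, 0.997, 0.0, -0.0]
ft_force: [0.1, 0.5, -0.8]
grip_width: 0.802
grasp_force: 0.0
```

```bash
python3 - <<'E'
from h import *
o=status.get_obs();print(o['position'])
im=food('wrist');cv2.imwrite('pics/w8_raw.png',im[:,:,::-1])
m=viewer.camera_model('top');im=viewer.camera('top');cv2.imwrite('pics/t8_raw.png',im[:,:,::-1])
g=cv2.cvtColor(im,cv2.COLOR_RGB2HSV);mk=cv2.inRange(g,(0,0,170),(180,50,255))
n,l,st,c=cv2.connectedComponentsWithStats(mk)
for i in range(1,n):
    p=onz(m,*c[i],.065)
    if st[i,4]>20 and np.hypot(*(p[:2]-[.518,.326]))<.09: print('in oven',st[i],p)
go([.4465,-.198,.020],None,o)
E
```

```text
[ 0.44659653 -0.20249388  0.31270559]
wrist pot [213, 237, 29, 29, 657] [ 0.6061 -0.2758]
wrist on [246, 139, 25, 25, 297] [ 0.4448 -0.1963]
in oven [144 186  12  12 109] [0.51896165 0.36572262 0.065     ]
in oven [160 195  13  12 108] [0.48459411 0.30047503 0.065     ]
turn None shift [0.0006 0.0044 0.2927]
```

Emit:
play_rows(plan=[0,0,0,0.001,0.005,0.06,0.7,0,0,0,0.001,0.005,0.12,0.7,0,0,0,0.001,0.005,0.18,0.7,0,0,0,0.001,0.005,0.23,0.7,0,0,0,0.001,0.005,0.265,0.7,0,0,0,0.001,0.005,0.283,0.7,0,0,0,0.001,0.005,0.292,0.7,0,0,0,0.001,0.005,0.292,0.7,0,0,0,0.001,0.005,0.292,0.4,0,0,0,0.001,0.005,0.292,0.2,0,0,0,0.001,0.005,0.292,0.2,0,0,0,0.001,0.005,0.292,0.2,0,0,0,0.001,0.005,0.292,0.2], squeeze=30)

```text
clock: 31.88
position: [0.4488, -0.1964, 0.0233]
ee_rot: [0.072, 0.997, -0.002, 0.002]
ft_force: [-2.4, -5.0, 13.2]
grip_width: 0.305
grasp_force: 27.0
```

```bash
python3 - <<'E'
from h import *
o=status.get_obs();print(o['position'],np.degrees(np.arctan2(*Ro.from_quat(o['ee_rot']).as_matrix()[:2,0][::-1])))
go([.558,.304,.27],None,o)
E
```

```text
[ 0.44877485 -0.19642073  0.02327582] 171.77947231033784
turn None shift [-0.0374  0.5099 -0.2486]
```

Emit:
play_rows(plan=[0,0,0,0,0,-0.02,0.2,0,0,0,0,0,-0.06,0.2,0,0,0,0,0,-0.12,0.2,0,0,0,-0.003,0.03,-0.17,0.2,0,0,0,-0.006,0.08,-0.21,0.2,0,0,0,-0.01,0.13,-0.21,0.2,0,0,0,-0.013,0.18,-0.21,0.2,0,0,0,-0.017,0.23,-0.21,0.2,0,0,0,-0.021,0.28,-0.21,0.2,0,0,0,-0.024,0.33,-0.21,0.2,0,0,0,-0.028,0.38,-0.21,0.2,0,0,0,-0.032,0.43,-0.21,0.2,0,0,0,-0.035,0.48,-0.21,0.2,0,0,0,-0.037,0.51,-0.19,0.2,0,0,0,-0.037,0.51,-0.16,0.2,0,0,0,-0.037,0.51,-0.13,0.2])

```text
clock: 33.88
position: [0.5563, 0.3066, 0.1508]
ee_rot: [0.071, 0.998, 0.0, 0.0]
ft_force: [0.5, -0.8, 0.6]
grip_width: 0.198
grasp_force: 0.0
```

```bash
python3 - <<'E'
from h import *
o=status.get_obs();print(o['position'],o['grip_width'],o['ft_force'],o['joint_pos'].round(2))
for n in('top','scene'):
    m=viewer.camera_model(n);im=viewer.camera(n);cv2.imwrite(f'pics/{n}9.png',im[:,:,::-1])
    g=cv2.cvtColor(im,cv2.COLOR_RGB2HSV);mk=cv2.inRange(g,(5,150,90),(16,255,255))
    k,l,st,c=cv2.connectedComponentsWithStats(mk);q=proj(m,[o['position']])[0];print(n,'tcp px',q)
    for i in range(1,k):
        if st[i,4]>8 and np.hypot(*(c[i]-q))<30: print(st[i],c[i])
E
```

```text
[0.55627907 0.30657215 0.15084101] 0.198041310060543 [ 0.46102289 -0.78928181  0.62079513] [ 0.1   0.58 -0.95  1.48  0.48  1.32  0.54]
top tcp px [159.73245104 179.7701873 ]
[169 164  16   9  23] [176.26086957 167.17391304]
[171 180   8   6  24] [174.25 182.25]
scene tcp px [359.30199575 165.44589093]
[344 180   8   5  27] [347.51851852 182.11111111]
```

The onion slipped out. Locate it.

```bash
python3 - <<'E'
from h import *
for n,f in(('top','top9'),('scene','scene9'),('top','t0_raw'),('scene','s0_raw')):
    m=viewer.camera_model(n);im=cv2.imread(f'pics/{f}.png')
    g=cv2.cvtColor(im,cv2.COLOR_BGR2HSV);mk=cv2.inRange(g,(5,190,100),(16,255,255))
    k,l,st,c=cv2.connectedComponentsWithStats(mk)
    for i in range(1,k):
        p=onz(m,*c[i],.022)
        if 25<st[i,4]<250 and .3<p[0]<.75 and -.4<p[1]<.5: print(f,st[i],p.round(3))
im=cv2.imread('pics/top9.png')[140:240,110:335];sc=cv2.imread('pics/scene9.png')[90:240,170:395]
cv2.imwrite('pics/v9.png',np.vstack([cv2.resize(im,(592,263),interpolation=cv2.INTER_CUBIC),cv2.resize(sc,(592,337))]))
E
```

```text
t0_raw [291 210   7   8  40] [ 0.445 -0.205  0.022]
```

View pics/v9.png

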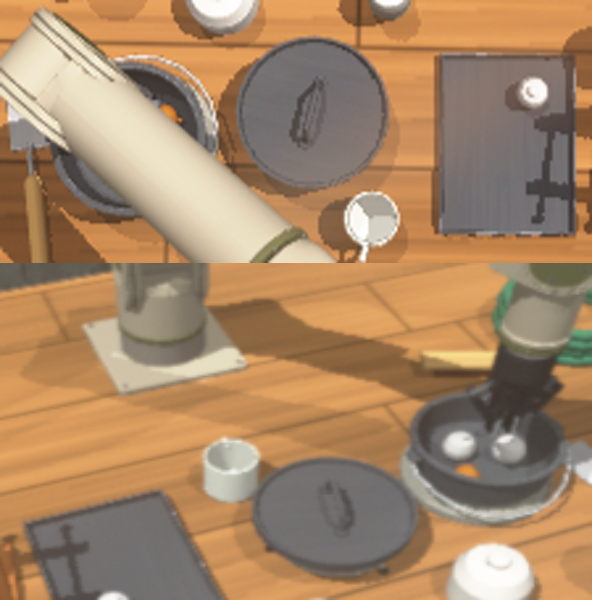

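The onion already lies in the oven: orange at (170,112) in the top crop and (465,470) in the scene crop. It slipped out over the mouth. The third potato stays on the tray at (533,92). I check its height numerically, then move away.

```bash
python3 - <<'E'
from h import *
t=viewer.camera_model('top');s=viewer.camera_model('scene')
print(tri(t,(174.25,182.25),s,(347.5,182.1)),onz(s,347.5,182.1,.06),onz(t,174.25,182.25,.06))
o=status.get_obs();go([.4767,-.4387,.35],83.1,o)
E
```

```text
(array([0.55658301, 0.27073266, 0.07598525]), np.float64(0.004378993946366989)) [0.54529227 0.28358424 0.06      ] [0.55715391 0.27224111 0.06      ]
turn [-2.600e-01 -1.000e-02  8.877e+01] shift [-0.0268 -0.7477 -0.1995]
```

Emit:
play_rows(plan=[0,0,0,0,0,-0.06,0.4,0,0,0,0,0,-0.12,0.6,0,0,0,0,0,-0.18,1,0,0,10,-0.002,-0.05,-0.2,1,0,0,20,-0.004,-0.11,-0.2,1,0,0,30,-0.006,-0.17,-0.2,1,0,0,40,-0.008,-0.23,-0.2,1,0,0,50,-0.01,-0.29,-0.2,1,0,0,60,-0.012,-0.35,-0.2,1,0,0,70,-0.015,-0.41,-0.2,1,0,0,80,-0.018,-0.47,-0.2,1,0,0,88.8,-0.02,-0.53,-0.2,1,0,0,88.8,-0.022,-0.59,-0.2,1,0,0,88.8,-0.024,-0.65,-0.2,1,0,0,88.8,-0.026,-0.71,-0.2,1,0,0,88.8,-0.0268,-0.7477,-0.2,1,0,0,88.8,-0.0268,-0.7477,-0.2,1], squeeze=100)

```text
clock: 36.1
position: [0.4755, -0.441, 0.3519]
ee_rot: [0.75, 0.661, 0.0, 0.0]
ft_force: [0.1, 0.6, 0.1]
grip_width: 1.001
grasp_force: 0.0
```

```bash
python3 - <<'E'
from h import *
o=status.get_obs();print(o['position'])
m=viewer.camera_model('top');im=viewer.camera('top');s=viewer.camera_model('scene');im2=viewer.camera('scene')
cc={}
for n,mm,i_ in(('top',m,im),('scene',s,im2)):
    g=cv2.cvtColor(i_,cv2.COLOR_RGB2HSV)
    for nm,mk in(('pot',cv2.inRange(g,(0,0,165),(180,50,255))),('on',cv2.inRange(g,(5,180,90),(17,255,255)))):
        k,l,st,c=cv2.connectedComponentsWithStats(mk)
        for i in range(1,k):
            p=onz(mm,*c[i],.06)
            if st[i,4]>15 and np.hypot(*(p[:2]-[.518,.326]))<.08: print(n,nm,st[i],p.round(3)); cc[n+nm]=c[i]
if 'topon' in cc and 'sceneon' in cc: print('onion',tri(m,cc['topon'],s,cc['sceneon']))
# lid loop direction on stand: wide lid mask
g=cv2.cvtColor(im,cv2.COLOR_RGB2HSV);mk=cv2.inRange(g,(0,0,30),(180,70,125));mk[:,:185]=0;mk[:,275:]=0;mk[:130]=0;mk[230:]=0
k,l,st,c=cv2.connectedComponentsWithStats(mk);i=1+st[1:,4].argmax();r=cv2.minEnclosingCircle(np.argwhere(l==i)[:,::-1].astype(np.float32));print('lid',r,onz(m,*r[0],.075))
# tbar via wrist
w=viewer.camera_model('wrist');wi=viewer.camera('wrist')
mk=cv2.inRange(cv2.cvtColor(wi,cv2.COLOR_RGB2HSV),(22,80,150),(35,255,255))
k,l,st,c=cv2.connectedComponentsWithStats(mk);i=1+st[1:,4].argmax();print(st[i])
x0,y0,ww,hh=st[i][:4]
u1=np.argwhere(l[y0+8]==i).mean();u2=np.argwhere(l[y0+hh-8]==i).mean()
a=onz(w,u1,y0+8,.207);b=onz(w,u2,y0+hh-8,.207);print(a,b,np.degrees(np.arctan2(*(a-b)[:2][::-1])),onz(w,(u1+u2)/2,y0,.207),onz(w,(u1+u2)/2,y0+hh,.207))
R=Ro.from_quat(o['ee_rot']).as_matrix();print(R[:2,:2].round(3))
go([.4767,-.4387,.1915],83.1,o)
E
```

```text
[ 0.47547063 -0.44098474  0.35187376]
top pot [144 186  12  12 112] [0.519 0.367 0.06 ]
top pot [160 195  13  12 109] [0.485 0.302 0.06 ]
top on [174 183   8   9  57] [0.54  0.258 0.06 ]
scene pot [338 165  13  12 112] [0.484 0.305 0.06 ]
scene pot [357 166  13  12 117] [0.519 0.37  0.06 ]
lid ((227.9951629638672, 182.55349731445312), 28.77543067932129) [0.5582003  0.05890244 0.075     ]
[247 124  22 100 462]
[ 0.48507282 -0.39111202  0.207     ] [ 0.47381093 -0.48053015  0.207     ] 82.82159997122193 [ 0.4857532  -0.38336571  0.207     ] [ 0.47294848 -0.48999301  0.207     ]
[[ 0.125  0.992]
 [ 0.992 -0.125]]
turn [ 0.04  0.03 -0.28] shift [0.0025 0.0008 0.1604]
```

```bash
python3 - <<'E'
from h import *
t=viewer.camera_model('top');s=viewer.camera_model('scene')
im2=viewer.camera('scene');g=cv2.cvtColor(im2,cv2.COLOR_RGB2HSV);mk=cv2.inRange(g,(4,150,60),(18,255,255))
sub=np.zeros_like(mk);sub[150:215,315:400]=mk[150:215,315:400]
k,l,st,c=cv2.connectedComponentsWithStats(sub)
for i in range(1,k):
    if st[i,4]>10:print(st[i],c[i],tri(t,(177.7,187.3),s,c[i]))
print('rim proj',proj(s,[[.518+.1*np.cos(a),.326+.1*np.sin(a),.103] for a in np.radians([-90,-60,-30,0])]).round())
print('on proj scene',proj(s,[[.54,.262,.06],[.54,.262,.08]]).round())
im=viewer.camera('top');print(im[176:196:2,166:190:2].tolist()[5])
E
```

```text
rim proj [[333. 173.]
 [343. 181.]
 [356. 186.]
 [370. 185.]]
on proj scene [[342. 183.]
 [343. 179.]]
[[111, 107, 108], [111, 107, 109], [112, 107, 109], [81, 75, 75], [145, 86, 40], [223, 136, 52], [231, 144, 55], [228, 140, 54], [105, 64, 33], [77, 71, 70], [118, 113, 114], [183, 174, 158]]
```

The onion sits low in the oven, near the -y wall. Take the lifter again.

Emit:
play_rows(plan=[0,0,0,0.005,0.002,0.05,1,0,0,0,0.005,0.002,0.1,1,0,0,0,0.005,0.002,0.135,1,0,0,0,0.005,0.002,0.152,1,0,0,0,0.005,0.002,0.16,1,0,0,0,0.005,0.002,0.16,0.5,0,0,0,0.005,0.002,0.16,0,0,0,0,0.005,0.002,0.16,0,0,0,0,0.005,0.002,0.16,0,0,0,0,0.005,0.002,0.16,0,0,0,0,0.005,0.002,0.16,0], squeeze=100)

```text
clock: 37.72
position: [0.4801, -0.4336, 0.1921]
ee_rot: [0.749, 0.663, 0.0, 0.001]
ft_force: [-0.2, -0.3, 5.9]
grip_width: 0.211
grasp_force: 97.9
```

```bash
python3 - <<'E'
from h import *
o=status.get_obs();R=Ro.from_quat(o['ee_rot']).as_matrix();print(np.degrees(np.arctan2(R[1,0],R[0,0])))
go([.5549,.0047,.37],77.8,o)
E
```

```text
83.07051777922229
turn [0.09 0.06 5.27] shift [ 0.444   0.0217 -0.1783]
```

Emit:
play_rows(plan=[0,0,0,0,0,-0.02,0,0,0,0,0,0,-0.06,0,0,0,0,0,0,-0.12,0,0,0,0,0,0,-0.18,0,0,0,0,0,0,-0.21,0,0,0,1,0.05,0.002,-0.21,0,0,0,2,0.11,0.005,-0.21,0,0,0,3,0.17,0.008,-0.21,0,0,0,4,0.23,0.011,-0.21,0,0,0,5.3,0.29,0.014,-0.21,0,0,0,5.3,0.35,0.017,-0.2,0,0,0,5.3,0.41,0.02,-0.19,0,0,0,5.3,0.447,0.0215,-0.178,0,0,0,5.3,0.447,0.0215,-0.178,0])

```text
clock: 39.48
position: [0.5542, 0.0118, 0.3691]
ee_rot: [0.776, 0.63, -0.0, -0.001]
ft_force: [0.1, 0.2, -2.1]
grip_width: 0.206
grasp_force: 98.6
```

```bash
python3 - <<'E'
from h import *
o=status.get_obs();go([.5555,.0077,.2035],77.8,o)
m=viewer.camera_model('wrist');im=snap('wrist','w10')
g=cv2.cvtColor(im,cv2.COLOR_RGB2GRAY)
# lid rim: dark region against bench, left/right extremes per row via saturation
hsv=cv2.cvtColor(im,cv2.COLOR_RGB2HSV);mk=cv2.inRange(hsv,(0,0,25),(180,75,135))
mk=cv2.morphologyEx(mk,cv2.MORPH_OPEN,np.ones((7,7)))
k,l,st,c=cv2.connectedComponentsWithStats(mk)
q=proj(m,[[.566,.059,.068],[.566,.059,.1105]]);print('exp centre,bar px',q)
i=l[int(q[0][1])-20,int(q[0][0])];print(st[i])
x,y,w,h=st[i][:4]
e=[onz(m,u,v,.078) for u,v in((x,q[0][1]),(x+w,q[0][1]),(q[0][0],y))];print([v[:2].round(4) for v in e])
row=g[int(q[1][1])-14:int(q[1][1])+15,int(q[1][0])-45:int(q[1][0])+46:6];print(row)
E
```

```text
turn [-0.06 -0.04  0.34] shift [-0.0039  0.0023  0.1656]
exp centre,bar px [[257.57688681 118.57707741]
 [257.63694863 120.9255341 ]]
[     0      0    512    384 155637]
[array([0.1962, 0.1381]), array([ 0.9318, -0.0161]), array([0.5969, 0.2071])]
[[130 129  81  88  81  82  81  81  82  78  81 128 127 131 130 132]
 [128 127  80  99  88 101 102  98  96  83  82 113 126 132 129 130]
 [128 129  78 113 112 124 125 121 116 103  79  89 129 132 127 130]
 [127 128  80 125 126 128 127 126 130 126  83  85 129 130 127 132]
 [130 128  81 129 127 130 127 127 130 128  83  85 126 131 129 133]
 [130 127  81 128 129 128 129 124 130 128  97  81 127 130 128 132]
 [128 120  77 128 128 127 131 123 129 129 115  81 117 130 128 132]
 [131 107  74 128 127 128 128 124 128 131 128  82  94 131 128 131]
 [129  98  82 128 128 126 130 127 129 129 130  79  82 126 129 131]
 [128  87  78 126 127 129 130 125 129 130 131  81  90 120 129 130]
 [129  99  72 120 128 128 128 127 129 129 130  86 107 119 129 132]
 [130 114  60 103 121 124 126 125 128 128 130  93  98 117 129 132]
 [129 112  57  76 101 105 110 111 115 117 123 1
[... 392 characters left out ...]
 124 125 118 114 129 129 131]
 [127 127 109 108 107 107 111 111 113 111 114 110 120 129 128 134]
 [128 129 111 110 112 110 113 110 111 107 108 109 118 131 128 133]
 [128 128 113 111 112 111 111 112 113 112 113 119 118 134 129 133]
 [128 127 113 112 111 109 113 110 114 113 116 129 130 132 130 133]
 [128 129 114 112 113 110 113 112 114 113 117 130 132 132 130 131]
 [130 127 123 119 116 114 116 113 113 114 125 129 131 132 130 133]
 [130 129 131 125 125 122 122 119 123 119 131 130 130 133 131 132]
 [129 128 129 129 127 128 130 127 130 127 133 131 130 134 129 133]
 [129 128 129 128 131 130 131 129 134 127 133 127 129 134 130 132]
 [129 128 129 128 127 129 132 127 132 130 134 129 130 132 129 131]]
```

Bar found about 3–4 mm to -x of where I left it; correct for that and hook in.

Emit:
play_rows(plan=[0,0,0,-0.005,-0.0026,0.05,0,0,0,0,-0.005,-0.0026,0.1,0,0,0,0,-0.005,-0.0026,0.14,0,0,0,0,-0.005,-0.0026,0.158,0,0,0,0,-0.005,-0.0026,0.166,0,0,0,0,-0.005,-0.0026,0.166,0,0,0,0,0.005,-0.0026,0.166,0,0,0,0,0.017,-0.0026,0.166,0,0,0,0,0.029,-0.0026,0.166,0,0,0,0,0.041,-0.0026,0.166,0,0,0,0,0.05,-0.0026,0.166,0,0,0,0,0.05,-0.0026,0.166,0])

```text
clock: 41.02
position: [0.5629, 0.0583, 0.203]
ee_rot: [0.778, 0.628, 0.0, -0.0]
ft_force: [-0.5, -0.7, -3.3]
grip_width: 0.207
grasp_force: 98.6
```

Emit:
play_rows(plan=[0,0,0,0.003,0,-0.008,0,0,0,0,0.003,0,-0.014,0,0,0,0,0.003,0,-0.018,0,0,0,0,0.003,0,-0.021,0,0,0,0,0.003,0,-0.024,0,0,0,0,0.003,0,-0.027,0,0,0,0,0.003,0,-0.03,0,0,0,0,0.003,0,-0.035,0,0,0,0,0.003,0,-0.042,0,0,0,0,0.003,0,-0.05,0,0,0,0,0.003,0,-0.06,0,0,0,0,0.003,0,-0.06,0])

```text
clock: 42.52
position: [0.5641, 0.0604, 0.2642]
ee_rot: [0.778, 0.628, 0.001, 0.001]
ft_force: [-1.4, -0.2, -10.8]
grip_width: 0.208
grasp_force: 98.3
```

```bash
python3 - <<'E'
from h import *
o=status.get_obs();print(o['position'],o['ft_force'],o['torque'])
go([.519,.3245,.31],None,o)
m=viewer.camera_model('top');im=viewer.camera('top');cv2.imwrite('pics/t11_raw.png',im[:,:,::-1])
E
```

```text
[0.56405798 0.06040676 0.26418711] [ -1.40869128  -0.18989246 -10.78285327] [ 0.06901551 -0.15486609  0.00858602]
turn None shift [ 0.2486 -0.0999 -0.0459]
```

Emit:
play_rows(plan=[0,0,0,0,0,-0.012,0,0,0,0,0,0,-0.027,0,0,0,0,0,0,-0.042,0,0,0,0,0.0075,-0.003,-0.051,0,0,0,0,0.025,-0.01,-0.055,0,0,0,0,0.05,-0.02,-0.055,0,0,0,0,0.077,-0.031,-0.055,0,0,0,0,0.105,-0.042,-0.055,0,0,0,0,0.133,-0.053,-0.055,0,0,0,0,0.16,-0.064,-0.055,0,0,0,0,0.188,-0.075,-0.055,0,0,0,0,0.213,-0.085,-0.055,0,0,0,0,0.232,-0.093,-0.055,0,0,0,0,0.245,-0.098,-0.055,0,0,0,0,0.2505,-0.1003,-0.055,0,0,0,0,0.2505,-0.1003,-0.055,0,0,0,0,0.2505,-0.1003,-0.045,0,0,0,0,0.2505,-0.1003,-0.035,0,0,0,0,0.2505,-0.1003,-0.025,0,0,0,0,0.2505,-0.1003,-0.025,0])

```text
clock: 45.08
position: [0.5183, 0.3257, 0.2868]
ee_rot: [0.778, 0.628, -0.001, -0.0]
ft_force: [-0.0, 0.7, -9.6]
grip_width: 0.205
grasp_force: 98.9
```

```bash
python3 - <<'E'
from h import *
o=status.get_obs();print(o['position'],o['ft_force'])
t=viewer.camera_model('scene');im=snap('scene','s12')
a=cv2.imread('pics/s0_raw.png')
# lid outline in scene: widest extents of dark lid, compare now vs start (lid on oven) 
def ext(b):
    g=cv2.cvtColor(b,cv2.COLOR_BGR2HSV);mk=cv2.inRange(g,(0,0,30),(180,60,125));mk[:140]=0;mk[215:]=0;mk[:,:310]=0;mk[:,400:]=0
    mk=cv2.morphologyEx(mk,cv2.MORPH_OPEN,np.ones((5,5)));k,l,st,c=cv2.connectedComponentsWithStats(mk);i=1+st[1:,4].argmax();return st[i]
print(ext(a),ext(im[:,:,::-1]))
print(proj(t,[[.518,.326,.121],[.518,.326,.121+o['position'][2]-.270]]))
E
```

```text
[0.51831427 0.32571899 0.28678232] [-0.02904488  0.70634433 -9.61141375]
[ 326  144   60   55 2643] [ 326  140   63   59 2822]
[[356.57352682 163.18549012]
 [357.51101196 159.95276035]]
```

Emit:
play_rows(plan=[0,0,0,0,0,0.006,0,0,0,0,0,0,0.01,0,0,0,0,0,0,0.014,0,0,0,0,0,0,0.017,0,0,0,0,0,0,0.02,0,0,0,0,0,0,0.023,0,0,0,0,0,0,0.026,0,0,0,0,0,0,0.026,0])

```text
clock: 46.12
position: [0.5186, 0.3262, 0.262]
ee_rot: [0.778, 0.628, -0.0, 0.0]
ft_force: [0.4, -0.2, -1.6]
grip_width: 0.204
grasp_force: 99.9
```

```bash
python3 - <<'E'
from h import *
o=status.get_obs();print(o['position'],o['ft_force'])
b=snap('scene','s13')[:,:,::-1];a=cv2.imread('pics/s0_raw.png')
def edge(b):
    g=cv2.cvtColor(b,cv2.COLOR_BGR2HSV);mk=cv2.inRange(g,(0,0,30),(180,60,125));mk[:140]=0;mk[215:]=0;mk[:,:310]=0;mk[:,400:]=0
    mk=cv2.morphologyEx(mk,cv2.MORPH_OPEN,np.ones((5,5)));k,l,st,c=cv2.connectedComponentsWithStats(mk);i=1+st[1:,4].argmax();return st[i],(l==i)
A,ma=edge(a);B,mb=edge(b);print(A,B)
for u in range(330,390,6): print(u,[int(np.argwhere(m_[:,u]).min()) if m_[:,u].any() else -1 for m_ in(ma,mb)],end=' ')
E
```

```text
[0.51856471 0.32621292 0.26195416] [ 0.42106824 -0.15451814 -1.56139906]
[ 326  144   60   55 2643] [ 326  144   61   55 2550]
330 [151, 153] 336 [147, 148] 342 [145, 145] 348 [144, 145] 354 [144, 144] 360 [145, 146] 366 [147, 147] 372 [150, 149] 378 [154, 154] 384 [162, 160]
```

The lid's outline matches the start picture within a pixel and its weight is off the hook. Unhook, withdraw and return to the pegs.

Emit:
play_rows(plan=[0,0,0,0,0,0.006,0,0,0,0,0,0,0.012,0,0,0,0,0,0,0.016,0,0,0,0,0,0,0.016,0,0,0,0,-0.008,0,0.016,0,0,0,0,-0.02,0,0.016,0,0,0,0,-0.032,0,0.016,0,0,0,0,-0.045,0,0.016,0,0,0,0,-0.055,0,0.016,0,0,0,0,-0.055,0,0,0,0,0,0,-0.055,0,-0.05,0,0,0,0,-0.06,0,-0.11,0,0,0,0,-0.09,0.01,-0.138,0])

```text
clock: 47.8
position: [0.5084, 0.239, 0.4046]
ee_rot: [0.777, 0.63, 0.003, -0.0]
ft_force: [0.3, 0.0, -3.3]
grip_width: 0.207
grasp_force: 99.9
```

Emit:
play_rows(plan=[0,0,-1,-0.05,0.008,0,0,0,0,-2,-0.11,0.018,0,0,0,0,-3,-0.17,0.028,0,0,0,0,-4,-0.23,0.038,0,0,0,0,-5.3,-0.29,0.048,0,0,0,0,-5.3,-0.35,0.06,0,0,0,0,-5.3,-0.41,0.071,0,0,0,0,-5.3,-0.47,0.082,0,0,0,0,-5.3,-0.53,0.093,0,0,0,0,-5.3,-0.59,0.104,0,0,0,0,-5.3,-0.64,0.11,0,0,0,0,-5.3,-0.66,0.1127,0,0,0,0,-5.3,-0.66,0.1127,0,0])

```text
clock: 49.42
position: [0.4795, -0.4339, 0.4]
ee_rot: [0.749, 0.662, 0.0, -0.0]
ft_force: [-0.2, 0.3, -1.8]
grip_width: 0.203
grasp_force: 99.9
```

```bash
python3 - <<'E'
from h import *
o=status.get_obs();go([.4795,-.4345,.1925],83.1,o)
b=snap('scene','s14')[:,:,::-1];a=cv2.imread('pics/s0_raw.png')
d=cv2.absdiff(a,b).max(2);print('lid area diff px>40',(d[140:210,318:395]>40).sum())
E
```

```text
turn [ 0.   -0.03 -0.12] shift [-8.000e-04  1.000e-04  2.075e-01]
lid area diff px>40 9
```

Lid unchanged from its start picture. Hang the lifter.

Emit:
play_rows(plan=[0,0,0,0,0,0.05,0,0,0,0,0,0,0.1,0,0,0,0,0,0,0.15,0,0,0,0,0,0,0.185,0,0,0,0,0,0,0.2,0,0,0,0,0,0,0.206,0,0,0,0,0,0,0.209,0,0,0,0,0,0,0.209,0])

```text
clock: 50.48
position: [0.4804, -0.4329, 0.1924]
ee_rot: [0.748, 0.663, 0.0, 0.001]
ft_force: [0.3, 0.3, -1.9]
grip_width: 0.209
grasp_force: 100.0
```

Emit:
play_rows(plan=[0,0,0,0,0,0.001,0,0,0,0,0,0,0.002,0,0,0,0,0,0,0.002,0,0,0,0,0,0,0.002,0.3,0,0,0,0,0,0.002,0.6,0,0,0,0,0,0.002,1,0,0,0,0,0,0.002,1,0,0,0,0,0,0.002,1,0,0,0,0,0,-0.02,1,0,0,0,0,0,-0.08,1,0,0,0,0,0,-0.14,1,0,0,0,0,0,-0.19,1,0,0,0,-0.02,-0.08,-0.2,1,0,0,0,-0.05,-0.14,-0.2,1,0,0,0,-0.05,-0.14,-0.2,1])

```text
clock: 52.35
position: [0.3309, -0.4672, 0.3918]
ee_rot: [0.75, 0.661, -0.001, 0.001]
ft_force: [0.7, 0.7, -0.3]
grip_width: 1.0
grasp_force: 0.0
```

```bash
python3 - <<'E'
from h import *
o=status.get_obs();print(o['position'],o['ft_force'])
b=snap('scene','s15')[:,:,::-1];a=cv2.imread('pics/s0_raw.png')
d=(cv2.absdiff(a,b).max(2)>50).astype(np.uint8)
k,l,st,c=cv2.connectedComponentsWithStats(d)
s=viewer.camera_model('scene')
for i in range(1,k):
    if st[i,4]>25: print(st[i],onz(s,*c[i],.02)[:2].round(2))
for n,im in(('start',a),('now',b)):
    mk=cv2.inRange(cv2.cvtColor(im,cv2.COLOR_BGR2HSV),(20,80,150),(35,255,255));mk[:180]=0;mk[215:]=0;mk[:,:120]=0;mk[:,180:]=0
    k,l,st,c=cv2.connectedComponentsWithStats(mk);i=1+st[1:,4].argmax();print(n,'tbar',st[i],c[i])
E
```

```text
[ 0.33085963 -0.46716392  0.39183441] [ 0.66070483  0.70843957 -0.25726649]
[  25    0  126  117 4411] [-1.16 -0.6 ]
[153   0   5  13  36] [-1.42 -0.07]
[86 43  7 10 51] [-0.97 -0.55]
[ 73  57  32   9 135] [-0.81 -0.56]
[ 87  57  28  38 563] [-0.59 -0.52]
[ 52  63  25  20 321] [-0.73 -0.69]
[204  64   7  11  30] [-0.51  0.03]
[228  70  11  18  39] [-0.38  0.13]
[216  93   9  16  86] [-0.21  0.01]
[272  96  28  13 175] [-0.07  0.32]
[  62  114   54   49 1293] [-0.16 -0.62]
[ 201  121   78   69 1528] [ 0.22 -0.04]
[ 139  133  107   61 1436] [ 0.18 -0.22]
[215 201  10  10  76] [ 0.45 -0.2 ]
[198 220  13  13 140] [ 0.52 -0.28]
[227 229  13  14 143] [ 0.59 -0.2 ]
start tbar [130 192  34  10 158] [146.41772152 196.51898734]
now tbar [130 193  34  10 158] [147.0443038  197.62658228]
```

```bash
python3 -c "
from workcell import manip
print(manip.hand_in())"
```

```text
the job is handed in; nothing more can be done
None
```

I handed the job in at about 52 s. Two potatoes and the only onion are in the oven, with the lid flush on top. The lifter is back on its pegs and the third potato is still on the tray. The onion slipped from the gripper on the way and dropped into the oven instead of being set down.

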